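# Clip the wire brush into the tool box lid and swing the lid shut

## Task

Put the wire brush away: press its handle fully home into the pair of spring clips inside the open lid of the grey tool box, with the brush head on the side of the clips where the lid has more room, and let go of it. Then push the lid up past upright and let it fall shut by its own weight, without pressing it down. Leave everything else where it is.

Things in the scene. Friction and masses are not known exactly. Their poses are not given: they have to be found in the camera images.
- box: Grey steel tool box fixed to the bench, 150 (x) x 290 (y) x 90 (z) mm, walls and floor 5 mm, open on top, on the left or right of the bench. Origin: centre of its underside. x points to the hinge side (away from the robot, within about 25 degrees), y along the hinge, z up. The oil can stands behind its +y half, 220 mm or more from the origin along x; behind the -y half it is free.
- lid (a joint): Lid angle (rad): 0 shut, 1.57 upright, 2.44 fully open on its stop, leaning away from the robot, the inner face then 40 degrees from level, looking up and back to the robot. Flat steel plate 150 x 290 x 6 mm, 0.55 kg, on a free, damped hinge: from just past upright it takes 1 to 3 s to fall shut. Pushing it up at the edge takes up to 10 N.
- lid_hinge (a point): On the hinge line, at the middle of the box's rear upper edge, 90 mm above the bench. Its axes are the lid's: y along the hinge (same as the box's y), x from the free edge towards the hinge in the plane of the lid, z out of the lid's outer face (the inner face is at z = 0, the outer at 6 mm).
- lid_edge (a point): Middle of the lid's free edge, 150 mm from the hinge line; same axes as lid_hinge.
- lid_clip (a point): Where the handle's axis (brush_grip) lies when home, midway between the two clips on the lid's inner face. Axes as lid_hinge. 26 mm off the inner face, 78 mm from the hinge line, 30 mm off the lid's middle towards -y: more room towards +y, so the brush head must point to +y here. The handle lies along y and is pushed in along +z of this frame, 10 to 20 N for both clips: grip firmly (40 N).
- jaw0a: One of the four sprung steel leaves (two clips, 12 mm wide, centred 30 mm to either side of lid_clip along y; 48 mm free between them for the fingers). The lips of a clip stand 15 mm apart, 9 mm outside lid_clip, with flared mouths about 30 mm wide, 47 mm off the lid's inner face; they spread for the 22 mm handle and close over it. Origin: foot of this leaf.
- brush: Wire brush, dark wooden handle, 221 mm long, 0.16 kg, lying on bristles and end knob. Origin: on the bench under brush_grip; x along the handle to the head, z up. Round handle 22 mm thick from x = -79 to 45 mm, axis 22 mm above the bench; end knob 44 mm thick from x = -91 to -79; head 36 mm wide from x = 45 to 130, top 34 mm above the bench, steel bristles below.
- brush_grip (a point): On the handle's axis, 45 mm from the head: the best point to grip, and the point to bring to lid_clip (the head must not overlap a clip). Same axes as the brush.
- brush_head (a point): Middle of the brush head, on the line of the handle's axis, 87.5 mm from brush_grip.
- file: Bystander: flat file with a wooden handle, 180 mm long, 24 mm wide, 22 mm high, lying along its x about 75 mm beside the brush handle (brush -y side). Origin: middle of its underside.
- chisel: Bystander: square steel chisel, 155 mm long, 22 mm wide, 18 mm high, lying along its x about 70 mm beside the brush handle (brush +y side). Origin: underside, 60 mm from its blunt end.
- tin: Bystander: upright steel can, diameter 60, height 100 mm, near the brush head. Origin: centre of its underside.
- jar: Bystander: small amber glass jar, diameter 48, height 55 mm, near the end knob of the brush. Origin: centre of its underside.
- spanner: Bystander: steel spanner 170 mm long, 8 mm high, on the box floor; it stays there. Origin: middle of its underside.
- stone: Bystander: grey sharpening stone 40 x 90 x 22 mm on the box floor; it stays there. Origin: centre of its underside.
- oilcan: Bystander: upright steel oil bottle, diameter 56, height 130 mm, behind the open lid. Origin: centre of its underside.
Things that resemble listed ones, but are neither listed nor needed, are in the scene too. Several things have the shape of the brush; the one meant has the colours described above.

How it is judged:
By the outcome, as a careful person would: the job done as asked, in the order asked, and still so for the second after the job is handed in, with the robot touching nothing.
It also fails if it takes over 54 s, if anything falls off the work surface, if the arm or the gripper's body presses on something with over 40 N, if the wrist force passes 120 N, or if a joint passes its speed limit or range.

## Robot

A 6-joint arm with a two-finger parallel gripper is mounted at the origin on the work surface. World frame = base frame: x ahead of the robot, y to its left, z up, the work surface at z = 0. Lengths are in mm, angles in rad, forces in N, time in s.
With the tool pointing down it reaches from about 375 to 975 mm from the base axis. Payload 3.8 kg.
Tool frame: the origin (TCP) lies at the very end of the fingers, on their centre line; the grasp point (between the pads) lies 19 mm behind it; z points along the fingers, y is the line along which they close (so a half turn about z gives the same grasp; the last joint's range is limited). The gripper opens to 88 mm and grips with 3 to 60 N. Pads are 18 mm wide; open, the fingers measure 123 mm over their backs; the gripper's body (75 mm by 187 mm) begins 45 mm behind the grasp point.
Start: joints at [1.28, 0.264, 1.604, -0, 1.274, -0.037], TCP at [169.48, 653.372, 207.806] pointing down, gripper open.
Joint ranges: [-2.63, 2.63], [-0.94, 2.18], [0.31, 2.57], [-1.31, 4.45], [0, 2.66], [-2.55, 2.55]. Speed limits (rad/s): [2.57, 2.57, 3.14, 3.14, 3.14, 3.14].

## Interface

Orientations are given as a unit quaternion [x, y, z, w].
In Python, from bench import monitor, cams, sign_off gives the robot as it stands.
- The arm moves only by the shell command python3 -m pendant 'ROWS'. ROWS is JSON, a list of rows, each a list of 3 entries, a list of its own where there are three numbers: the shift along the tool's x, y, z in m, then the turn, a rotation vector about the tool's x, y, z in rad, then the opening, from 0 (shut) to 1 (fully open). A call has 1 to 12 rows; each row shifts and turns the commanded pose from where the row before left it, along the tool's axes as they then stand; what a row does not reach is not made up. A row lasts 1/12 s, in which the tool goes at most 41.7 mm and 7.16 degrees, less where a joint would pass 70% of its speed; a pose out of reach is approached as far as the arm can. A call is refused whole if a number of a shift passes 0.0417 or a number of a turn 0.125, either way. A call with a gripper value outside its range is refused whole. The fingers move at their own pace and stop on an object; the grip force is fixed at half the most. Time passes only in rows, so rows that do not move let the fingers close. It gives the time, the measured TCP pose, the force, the opening and the grip force at its end, in the units of the state.
- monitor.read_state(): the state, without advancing time (a new reading comes with each control period).
- cams.grab_frame(name): name is "scene" or "top"; returns the picture (384x512x3 uint8, blue, green, red); there is no depth.
- cams.get_calibration(name): a dict with "intrinsics" (3x3 intrinsics, pixels), "k1" (the pictures are not rectified: a ray, as slopes to the right and down, at radius r is drawn at 1 + k1 r^2 times it, then the intrinsics apply), "view" (4x4, takes a point from world to camera coordinates). Camera axes: x right, y down, z forward; pixel columns grow to the right and rows downward; lengths in mm; the calibration is good to about 2 mm. A picture is of the moment at which its call begins. get_calibration takes no time and is no camera call.
- sign_off(): hands the job in; it is judged then, once.
The state is a dict: "time_s": time; "joint_pos": joint angles; "dq": joint speeds; "joint_efforts": joint torques, N m; "eef_pos": TCP position; "tool_rot": TCP orientation; "contact_force": force on the tool from outside, world axes, zero at the start; "ft_torque": the same for the moment, N m; "finger_gap": finger opening in mm; "grip_force": force on a finger pad.
Only numpy, scipy, OpenCV 4.12 (cv2) and the standard library are available. Lean on these libraries where they do the work, as an engineer would, in place of code of your own. Each camera call takes 0.05 s, during which the arm holds its last target. There are 200 camera calls.

## Working session

There is one attempt and no reset: what is moved stays moved. The work goes in short steps, Python scripts to look and compute and a shell command to move; the robot and the scene stay as the last step left them, time stands still between calls to the robot, and variables do not carry over. Pictures are saved under pics/ and viewed, at most 10 in all, crops included, and the job is handed in when it is done.

```bash
mkdir -p pics; ls; cat > h.py <<'E'
import numpy as np, cv2
from bench import monitor, cams, sign_off
from scipy.spatial.transform import Rotation as R
def ray(c,uv):
    K=np.array(c["intrinsics"]);V=np.array(c["view"])
    p=np.linalg.inv(K)@[uv[0],uv[1],1]; d=p[:2]; s=d.copy()
    for _ in range(20): s=d/(1+c["k1"]*(s@s))
    Rw=V[:3,:3].T; return -Rw@V[:3,3], Rw@np.array([s[0],s[1],1])
def onz(c,uv,z):
    o,d=ray(c,uv); return o+d*(z-o[2])/d[2]
def tri(c1,u1,c2,u2):
    (o1,d1),(o2,d2)=ray(c1,u1),ray(c2,u2)
    t=np.linalg.lstsq(np.c_[d1,-d2],o2-o1,rcond=None)[0]
    a,b=o1+d1*t[0],o2+d2*t[1]; return (a+b)/2,np.linalg.norm(a-b)
def proj(c,P):
    K=np.array(c["intrinsics"]);V=np.array(c["view"]);p=V[:3,:3]@P+V[:3,3];s=p[:2]/p[2]
    s=s*(1+c["k1"]*(s@s)); return (K@[s[0],s[1],1])[:2]
E
python3 - <<'E'
from h import *
for n in("scene","top"):
    im=cams.grab_frame(n); cv2.imwrite(f"pics/{n}0.png",im)
    c=cams.get_calibration(n); print(n,ray(c,(256,192)),c["k1"])
a,b=cv2.imread("pics/scene0.png"),cv2.imread("pics/top0.png")
cv2.imwrite("pics/s0b.png",cv2.resize(a,(800,600),interpolation=cv2.INTER_CUBIC))
cv2.imwrite("pics/t0b.png",cv2.resize(b,(800,600),interpolation=cv2.INTER_CUBIC))
s=monitor.read_state();print(s)
E
```

```text
pics
scene (array([ 1071.08259126, -1199.96583887,   938.08377558]), array([-0.38830874,  0.73611765, -0.55445022])) 0.003039278009436656
top (array([ 236.72558758,  -36.74834902, 1141.27545514]), array([ 0.23643754, -0.01167007, -0.97178537])) -0.0008772311657253085
{'time_s': 0.1, 'joint_pos': array([ 1.28008851e+00,  2.64646019e-01,  1.60522972e+00,  2.73967897e-05,
        1.27367631e+00, -3.69035224e-02]), 'dq': array([ 7.74003582e-04, -2.00110588e-03, -4.40079771e-03, -7.31434299e-04,
       -7.82828731e-05, -4.22070046e-04]), 'joint_efforts': array([ 1.26599818e-03, -5.03615177e+01, -3.58073759e+01,  7.30409450e-02,
        2.32780521e-02, -5.49943263e-05]), 'eef_pos': array([169.280843  , 652.71422352, 206.63814437]), 'tool_rot': array([ 1.26565745e-01,  9.91957737e-01, -9.64448971e-04, -1.72682458e-04]), 'contact_force': array([ 0.00477817,  0.10037858, -0.07006168]), 'ft_torque': array([ 0.01952747, -0.02313307,  0.00330833]), 'grip_force': 0.0, 'finger_gap': 87.93529714456393}
```

View pics/s0b.png

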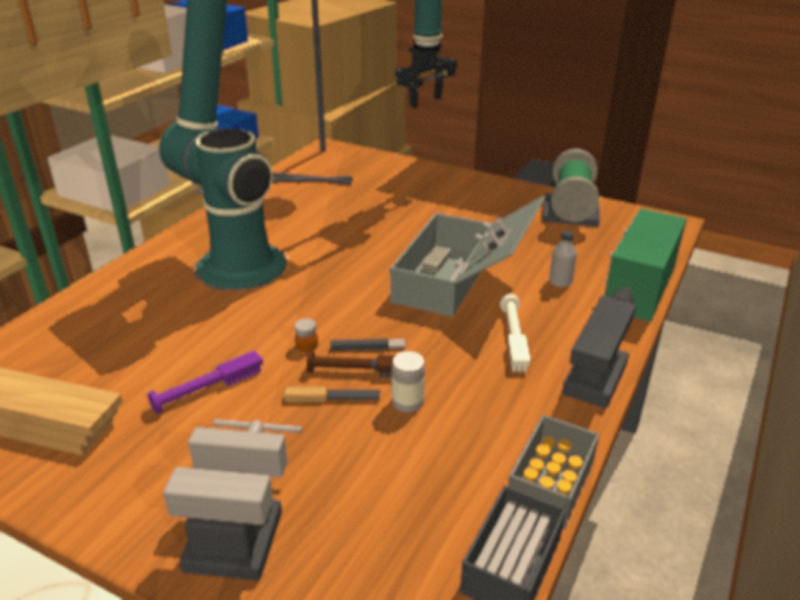

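View pics/t0b.png

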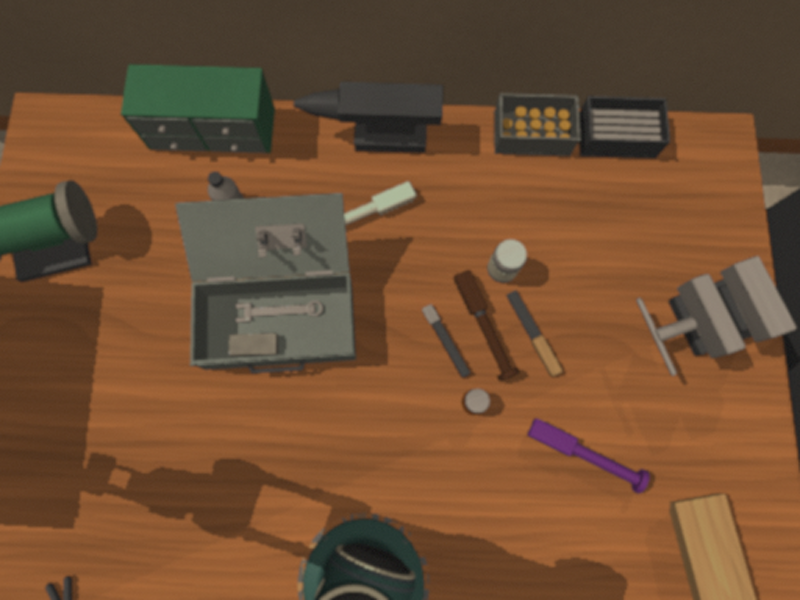

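The top picture (800x600) shows three brush shapes. The dark brown wooden one is at (488,330), a purple one at (590,455), and a pale green-white one at (380,205). The dark brown one fits "dark wooden handle", and it has a chisel at (447,342), a file at (537,335), a tin at (508,260) and a jar at (477,400) around it. The box is at (272,320) with its lid open towards +x and the clips at (281,240). Next I confirm the brush in an enlarged crop and measure.

```bash
python3 - <<'E'
from h import *
b=cv2.imread("pics/top0.png")
k=b[165:260,255:375]; 
l=b[115:245,105:245]
cv2.imwrite("pics/crop1.png",np.hstack([cv2.resize(k,(380,500),interpolation=cv2.INTER_CUBIC) if 0 else cv2.resize(k,(380,301),interpolation=cv2.INTER_CUBIC),cv2.resize(l,(420,390),interpolation=cv2.INTER_CUBIC)[:301]]))
cv2.imwrite("pics/crop1.png",cv2.copyMakeBorder(cv2.resize(l,(700,650)),0,0,0,0,0)[:600])
cv2.imwrite("pics/cropb.png",cv2.resize(k,(720,570),interpolation=cv2.INTER_CUBIC))
c=cams.get_calibration("top")
for p in [(309,182),(327,244),(310,238)]: print(p,b[p[1],p[0]])
hsv=cv2.cvtColor(b,cv2.COLOR_BGR2HSV)
print(hsv[200,310],hsv[190,302],hsv[215,311],hsv[200,340])
E
```

```text
(309, 182) [ 42  73 117]
(327, 244) [36 62 99]
(310, 238) [ 47  86 138]
[11 94 65] [ 11 150  75] [ 11 152  74] [ 13 162 126]
```

View pics/cropb.png

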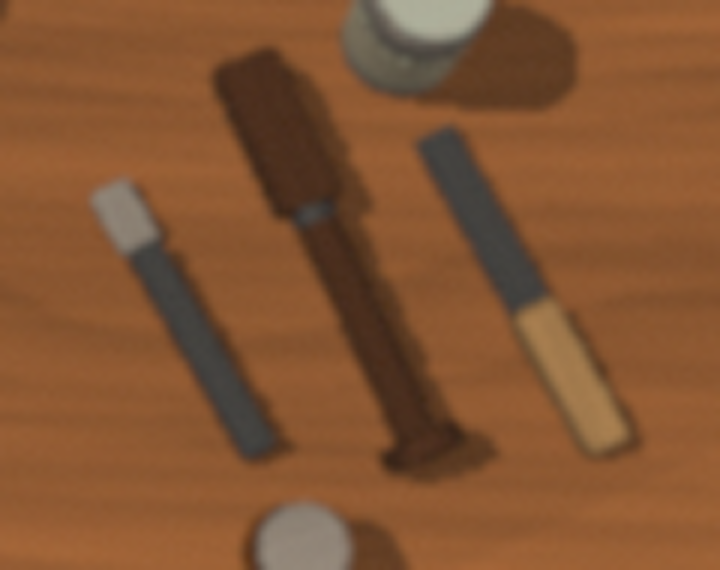

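View pics/crop1.png

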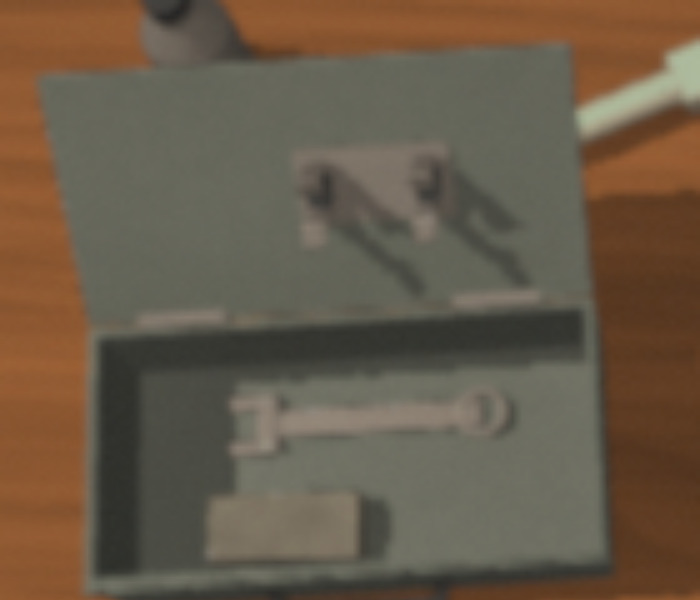

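The crop confirms it: dark brown brush with its ferrule at crop (315,214), handle running to (410,430), knob at (425,448), and head pointing up-left to (248,60). The lid crop gives hinge corners near (92,325)/(592,300), free edge corners (40,75)/(570,45), and front rim corners (88,592)/(610,572).

```bash
python3 - <<'E'
from h import *
c=cams.get_calibration("top")
cb=lambda x,y:(255+(x+.5)/6-.5,165+(y+.5)/6-.5)
cl=lambda x,y:(105+(x+.5)/5-.5,115+(y+.5)/5-.5)
for n,p,z in [("ferr",(315,214),24),("h1",(335,262),22),("h2",(402,412),22),("knobend",(428,462),22),("headtip",(246,62),30)]: print(n,onz(c,cb(*p),z).round(1))
h1,h2=[onz(c,cb(*p),22) for p in((335,262),(402,412))]
d=(h1-h2)/np.linalg.norm(h1-h2);print("brush yaw",np.arctan2(d[1],d[0]))
P={n:onz(c,cl(*p),z) for n,p,z in [("hL",(91,327),93),("hR",(592,302),93),("fL",(40,76),90+150*np.sin(2.44)),("fR",(570,44),90+150*np.sin(2.44)),("nL",(88,592),90),("nR",(610,572),90)]}
for n in P: print(n,P[n].round(1))
for a,b in ("hL","hR"),("fL","fR"),("nL","nR"):
    v=P[a]-P[b]; print(a,b,np.linalg.norm(v),np.arctan2(-v[0],v[1]))
for a,b in ("hL","nL"),("hR","nR"),("fL","hL"),("fR","hR"):
    v=P[a]-P[b]; print(a,b,np.linalg.norm(v),np.arctan2(v[1],v[0]))
E
```

```text
ferr [ 488.1 -204.6   24. ]
h1 [ 464.3 -214.8   22. ]
h2 [ 390.2 -247.3   22. ]
knobend [ 366.  -259.7   22. ]
headtip [ 564.6 -169.1   30. ]
brush yaw 0.41293027829331796
hL [514.5 332.7  93. ]
hR [538.9  46.8  93. ]
fL [628.6 343.1 186.8]
fR [656.7  58.4 186.8]
nL [363.3 318.1  90. ]
nR [384.   29.3  90. ]
hL hR 286.9204353007303 0.08505126590521672
fL fR 286.00663281530865 0.098250862483025
nL nR 289.5254523468085 0.07154515983541263
hL nL 151.9282160408841 0.09621731592328399
hR nR 155.88686835043646 0.11248148292423915
fL hL 148.1210945422335 0.09061381535636664
fR hR 151.06818563859045 0.09836429250385309
```

```bash
cat >> h.py <<'E'
def step(P0,P1,N):
    (p0,R0),(p1,R1)=P0,P1
    w=(R0.inv()*R1).as_rotvec()/N; S=sum((R.from_rotvec(w*k).as_matrix() for k in range(N)),np.zeros((3,3)))
    s=np.linalg.solve(S,R0.inv().apply(np.array(p1)-p0)); print(N,"rows: shift m",(s/1000).round(4),"turn",w.round(4)); return s,w
def now():
    s=monitor.read_state(); return np.array(s["eef_pos"]),R.from_quat(s["tool_rot"])
def ax(x,z):
    x,z=np.array(x,float),np.array(z,float); x/=np.linalg.norm(x); z/=np.linalg.norm(z)
    return R.from_matrix(np.c_[x,np.cross(z,x),z])
def down(psi): return ax([np.cos(psi),np.sin(psi),0],[0,0,-1])
GRIP=np.array([448.3,-222,22.]); BY=0.42
E
python3 - <<'E'
from h import *
c=cams.get_calibration("top")
u=np.array([np.cos(BY),np.sin(BY)]);n=np.array([-u[1],u[0]])
for nm,p,z in [("tin",(510,254),100),("jar",(477,400),55),("chisel",(447,342),18),("file",(535,334),22)]:
    q=onz(c,np.array(p)*.64,z)[:2]; print(nm,q.round(),"brush frame",(q-GRIP[:2])@u,(q-GRIP[:2])@n)
P=now(); W=(np.array([430,220,250.]),down(1.65)); A=(np.array([448.3,-222,120.]),down(BY))
step(P,W,14);step(W,A,14)
E
```

```text
tin [ 584. -249.] brush frame 112.71371355259176 -80.1759027012288
jar [ 320. -194.] brush frame -106.08148831053686 77.844469995601
chisel [ 430. -142.] brush frame 15.996979687719092 79.9340225867177
file [ 451. -310.] brush frame -33.84784169410801 -81.59992552641208
14 rows: shift m [-0.0377 -0.0076 -0.0031] turn [-0.0001  0.0001  0.0884]
14 rows: shift m [-0.029   0.0171  0.0093] turn [0.     0.     0.0879]
```

```bash
python3 -m pendant '[[[-0.0377,-0.0076,-0.0031],[0,0,0.0884],0.55],[[-0.0377,-0.0076,-0.0031],[0,0,0.0884],0.55],[[-0.0377,-0.0076,-0.0031],[0,0,0.0884],0.55],[[-0.0377,-0.0076,-0.0031],[0,0,0.0884],0.55],[[-0.0377,-0.0076,-0.0031],[0,0,0.0884],0.55],[[-0.0377,-0.0076,-0.0031],[0,0,0.0884],0.55],[[-0.0377,-0.0076,-0.0031],[0,0,0.0884],0.55],[[-0.0377,-0.0076,-0.0031],[0,0,0.0884],0.55],[[-0.0377,-0.0076,-0.0031],[0,0,0.0884],0.55],[[-0.0377,-0.0076,-0.0031],[0,0,0.0884],0.55],[[-0.0377,-0.0076,-0.0031],[0,0,0.0884],0.55],[[-0.0377,-0.0076,-0.0031],[0,0,0.0884],0.55]]'
python3 - <<'E'
from h import *
P=now(); print(P[1].as_matrix().round(3)); A=(np.array([448.3,-222,120.]),down(BY))
step(P,A,17)
E
```

```text
time_s: 1.1
eef_pos: [429.9, 296.1, 244.6]
tool_rot: [0.613, 0.79, -0.0, 0.0]
contact_force: [1.2, 0.3, -0.0]
finger_gap: 48.5
grip_force: 0.0
[[-0.249  0.969 -0.   ]
 [ 0.969  0.249 -0.001]
 [-0.    -0.001 -1.   ]]
17 rows: shift m [-0.0299  0.0142  0.0073] turn [-0.      0.      0.0825]
```

```bash
python3 -m pendant '[[[-0.03,0.0142,0.0073],[0,0,0.0825],0.55],[[-0.03,0.0142,0.0073],[0,0,0.0825],0.55],[[-0.03,0.0142,0.0073],[0,0,0.0825],0.55],[[-0.03,0.0142,0.0073],[0,0,0.0825],0.55],[[-0.03,0.0142,0.0073],[0,0,0.0825],0.55],[[-0.03,0.0142,0.0073],[0,0,0.0825],0.55],[[-0.03,0.0142,0.0073],[0,0,0.0825],0.55],[[-0.03,0.0142,0.0073],[0,0,0.0825],0.55],[[-0.03,0.0142,0.0073],[0,0,0.0825],0.55],[[-0.03,0.0142,0.0073],[0,0,0.0825],0.55],[[-0.03,0.0142,0.0073],[0,0,0.0825],0.55],[[-0.03,0.0142,0.0073],[0,0,0.0825],0.55]]'
python3 - <<'E'
from h import *
P=now(); A=(np.array([448.3,-222,120.]),down(BY))
step(P,A,5)
E
```

```text
time_s: 2.1
eef_pos: [521.8, -74.5, 156.7]
tool_rot: [0.915, 0.405, -0.0, -0.0]
contact_force: [-0.2, -0.9, -0.6]
finger_gap: 48.8
grip_force: 0.0
5 rows: shift m [-0.03    0.0142  0.0073] turn [-0.      0.      0.0826]
```

```bash
python3 -m pendant '[[[-0.03,0.0142,0.0073],[0,0,0.0825],0.55],[[-0.03,0.0142,0.0073],[0,0,0.0825],0.55],[[-0.03,0.0142,0.0073],[0,0,0.0825],0.55],[[-0.03,0.0142,0.0073],[0,0,0.0825],0.55],[[-0.03,0.0142,0.0073],[0,0,0.0825],0.55],[[0,0,0],[0,0,0],0.55],[[0,0,0],[0,0,0],0.55]]'
python3 - <<'E'
from h import *
P=now(); A=(np.array([448.3,-222,120.]),down(BY))
print(P[1].as_matrix().round(3));step(P,A,1)
A=(np.array([448.3,-222,5.]),down(BY)); step(P,A,4)
E
```

```text
time_s: 2.68
eef_pos: [447.8, -221.6, 119.9]
tool_rot: [0.978, 0.209, -0.001, -0.001]
contact_force: [0.3, 0.0, 1.1]
finger_gap: 48.7
grip_force: 0.0
[[ 0.912  0.409 -0.002]
 [ 0.409 -0.912  0.001]
 [-0.001 -0.002 -1.   ]]
1 rows: shift m [ 0.0003  0.0006 -0.0001] turn [-0.0017  0.0011  0.0015]
4 rows: shift m [0.0001 0.0002 0.0287] turn [-0.0004  0.0003  0.0004]
```

```bash
python3 -m pendant '[[[0,0,0.035],[0,0,0],0.55],[[0,0,0.035],[0,0,0],0.55],[[0,0,0.03],[0,0,0],0.55],[[0,0,0.0155],[0,0,0],0.55],[[0,0,0],[0,0,0],0.55],[[0,0,0],[0,0,0],0.3],[[0,0,0],[0,0,0],0],[[0,0,0],[0,0,0],0],[[0,0,0],[0,0,0],0],[[0,0,0],[0,0,0],0],[[0,0,0],[0,0,0],0]]'
```

```text
time_s: 3.6
eef_pos: [450.2, -221.2, 6.4]
tool_rot: [0.978, 0.211, 0.001, 0.001]
contact_force: [0.1, 0.1, 0.4]
finger_gap: 10.3
grip_force: 0.0
```

```bash
python3 - <<'E'
from h import *
s=monitor.read_state();print(s["finger_gap"],s["grip_force"])
a=cams.grab_frame("scene");b=cams.grab_frame("top")
cv2.imwrite("pics/s1.png",a);cv2.imwrite("pics/t1.png",b)
o=proj(cams.get_calibration("scene"),GRIP);print(o)
x,y=int(o[0]),int(o[1])
o2=proj(cams.get_calibration("top"),GRIP);X,Y=int(o2[0]),int(o2[1])
cv2.imwrite("pics/v1.png",np.hstack([cv2.resize(a[y-50:y+50,x-50:x+50],(400,400),interpolation=2),cv2.resize(b[Y-50:Y+50,X-50:X+50],(400,400),interpolation=2)]))
E
```

```text
10.33649376654637 0.0
[225.08994631 231.39721877]
```

View pics/v1.png

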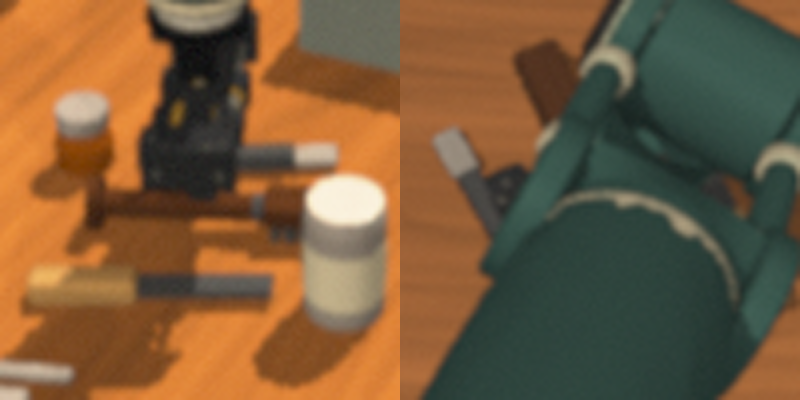

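The left half shows the gripper body right behind or above the handle at crop (195,170), with the handle unbroken in front of it at (200,205). No near finger shows across the handle. I check where the gripper should appear if the reported pose is true.

```bash
python3 - <<'E'
from h import *
p,Ro=now(); c=cams.get_calibration("scene"); s=monitor.read_state(); print(p,s["joint_pos"].round(3),s["contact_force"],s["time_s"],s["finger_gap"])
o=np.array([225,231]); f=lambda q:((proj(c,p+Ro.apply(q))-o+50)*4).round()
for n,q in [("tcp",[0,0,0]),("near pad tip",[0,5,0]),("near finger root",[0,20,-64]),("far root",[0,-20,-64]),("body near",[0,93,-64]),("body near L",[-37,93,-64]),("body near R",[37,93,-64]),("body far",[0,-93,-64]),("flange?",[0,0,-150])]: print(n,f(q))
E
```

```text
[ 449.72575441 -221.01673718    5.9177863 ] [-0.506  0.158  2.147  0.     0.836  0.64 ] [ 0.53714652 -0.00205707  0.19600928] 3.7 2.6092169624790342
tcp [203. 218.]
near pad tip [203. 222.]
near finger root [197. 168.]
far root [204. 136.]
body near [185. 229.]
body near L [134. 227.]
body near R [237. 232.]
body far [214.  82.]
flange? [197.  57.]
```

```bash
python3 - <<'E'
from h import *
Ro=R.from_quat([.126566,.991958,0,0]);p=np.array([169.3,652.7,206.6])
for n in("scene","top"):
    c=cams.get_calibration(n)
    for q in ([0,44,0],[0,-44,0]): print(n,(proj(c,p+Ro.apply(q))/.64).round(1))
    print(np.array(c["view"]).round(4).tolist(),np.array(c["intrinsics"]).round(2).tolist(),c["k1"])
E
```

```text
scene [434.5 108.5]
scene [414.1 116.3]
[[0.8861, 0.4635, 0.0081, -400.4253], [0.2644, -0.4909, -0.8301, -93.4588], [-0.3808, 0.7377, -0.5575, 1816.0568], [0.0, 0.0, 0.0, 1.0]] [[477.39, 0.0, 259.51], [0.0, 477.39, 193.78], [0.0, 0.0, 1.0]] 0.003039278009436656
top [-95.9 466.2]
top [-43.1 483.4]
[[0.0329, -0.9995, 0.0008, -45.4226], [-0.9694, -0.0321, -0.2433, 505.9313], [0.2431, 0.0072, -0.97, 1049.6997], [0.0, 0.0, 0.0, 1.0]] [[379.82, 0.0, 248.91], [0.0, 379.82, 189.13], [0.0, 0.0, 1.0]] -0.0008772311657253085
```

The fingers closed to 2.6 mm on nothing. In both pictures the gripper shows about 10 px (about 30–35 mm) higher than its reported pose, with its sideways position right. The fingertips must therefore be above the handle (over 33 mm), so the reported z reads about 30 mm or more too low. I open and descend 22 mm, which this bound makes safe, and then feel for the bench in small steps.

```bash
python3 -m pendant '[[[0,0,0],[0,0,0],0.55],[[0,0,0],[0,0,0],0.55],[[0,0,0],[0,0,0],0.55],[[0,0,0],[0,0,0],0.55],[[0,0,0],[0,0,0],0.55],[[0,0,0.006],[0,0,0],0.55],[[0,0,0.006],[0,0,0],0.55],[[0,0,0.005],[0,0,0],0.55],[[0,0,0.005],[0,0,0],0.55],[[0,0,0],[0,0,0],0.55]]'
python3 -c "
from h import *
a=cams.grab_frame('scene');cv2.imwrite('pics/s2.png',a);cv2.imwrite('pics/v2.png',cv2.resize(a[165:275,165:285],(720,600)[:2],interpolation=2))
print(monitor.read_state()['contact_force'],now()[0])"
```

```text
time_s: 4.53
eef_pos: [448.2, -220.1, -18.2]
tool_rot: [0.978, 0.211, -0.001, -0.001]
contact_force: [0.1, -0.4, -0.2]
finger_gap: 48.3
grip_force: 0.0
[0.95220636 0.76672326 0.78530059] [ 448.5404691  -220.30446718  -17.66774069]
```

View pics/v2.png

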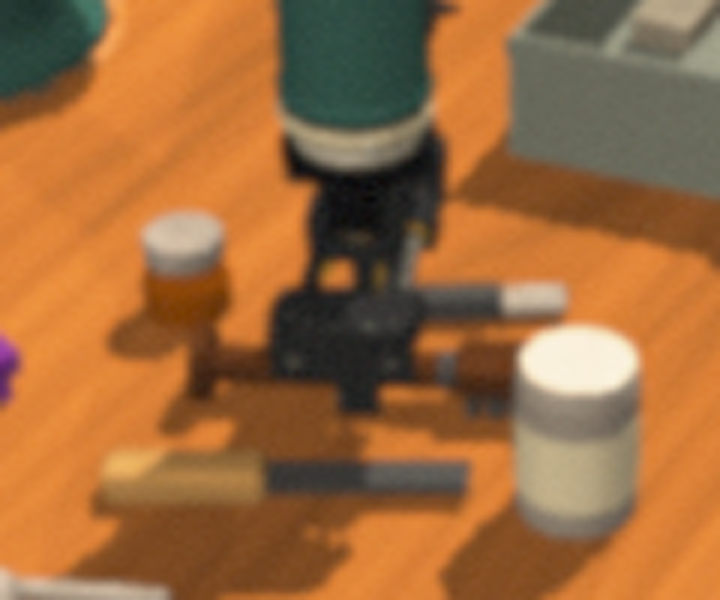

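The near finger now straddles the handle; its tip's bottom edge is at crop (358,408), full-picture (224.5,239.5). I compute its true height.

```bash
python3 - <<'E'
from h import *
p,Ro=now(); c=cams.get_calibration("scene")
print("obs",(165+358/6-.4,165+408/5.4545-.4))
for y in (24,33,42):
  for z in (0,10,20,30): q=p+Ro.apply([0,y,0]); q[2]=z; print(y,z,proj(c,q).round(1))
E
```

```text
obs (224.26666666666665, 239.40062333852782)
24 0 [224.8 241.6]
24 10 [224.6 239.1]
24 20 [224.5 236.5]
24 30 [224.4 234. ]
33 0 [224.4 243.5]
33 10 [224.3 241. ]
33 20 [224.2 238.4]
33 30 [224.1 235.8]
42 0 [224.1 245.4]
42 10 [223.9 242.9]
42 20 [223.8 240.3]
42 30 [223.7 237.7]
```

```bash
python3 -m pendant '[[[0,0,0.003],[0,0,0],0.55],[[0,0,0.003],[0,0,0],0.55],[[0,0,0],[0,0,0],0.55]]'; python3 -m pendant '[[[0,0,0.002],[0,0,0],0.55],[[0,0,0.002],[0,0,0],0.55],[[0,0,0],[0,0,0],0.55]]'|grep -E "eef|cont";
```

```text
time_s: 4.83
eef_pos: [449.2, -220.7, -23.1]
tool_rot: [0.978, 0.211, -0.0, -0.0]
contact_force: [-0.8, 0.5, 0.5]
finger_gap: 48.7
grip_force: 0.0
eef_pos: [449.2, -220.7, -26.9]
contact_force: [-0.1, 0.2, -0.2]
```

```bash
python3 -m pendant '[[[0,0,0.002],[0,0,0],0.55],[[0,0,0],[0,0,0],0.55]]'|grep -E "eef|cont";
```

```text
eef_pos: [449.3, -220.7, -28.8]
contact_force: [0.4, -0.6, -0.9]
```

```bash
python3 -m pendant '[[[0,0,0.002],[0,0,0],0.55],[[0,0,0],[0,0,0],0.55]]'|grep -E "eef|cont";
```

```text
eef_pos: [449.7, -221.0, -30.4]
contact_force: [0.5, -0.6, 0.4]
```

```bash
python3 -m pendant '[[[0,0,0.002],[0,0,0],0.55],[[0,0,0],[0,0,0],0.55]]'|grep -E "eef|cont";
```

```text
eef_pos: [449.7, -221.0, -30.5]
contact_force: [-5.7, 3.8, 19.3]
```

The bench is felt at a reported z of -30.5, so the reported TCP reads about 30.5 mm too low here. I lift to 3 mm and close.

```bash
python3 -m pendant '[[[0,0,-0.005],[0,0,0],0.55],[[0,0,0],[0,0,0],0],[[0,0,0],[0,0,0],0],[[0,0,0],[0,0,0],0],[[0,0,0],[0,0,0],0],[[0,0,0],[0,0,0],0],[[0,0,0],[0,0,0],0],[[0,0,0],[0,0,0],0]]'
```

```text
time_s: 6.25
eef_pos: [449.2, -220.7, -27.9]
tool_rot: [0.978, 0.211, -0.0, -0.0]
contact_force: [0.6, -0.3, -1.4]
finger_gap: 20.7
grip_force: 29.7
```

```bash
cat >> h.py <<'E'
a=0.090; HINGE=np.array([526,189.5,90.]); th=2.44
xb=np.array([np.cos(a),np.sin(a),0]); yb=np.array([-np.sin(a),np.cos(a),0]); zb=np.array([0,0,1.])
e=-np.cos(th)*xb+np.sin(th)*zb; zl=np.sin(th)*xb+np.cos(th)*zb
CLIP=HINGE+78*e-26*zl-30*yb
RT=ax(yb,zl)
OFF=30.5
def tgt(back,dx=0,dy=0): # grasp point 'back' mm before CLIP along tool z; reported pose
    return CLIP+(19+OFF-back)*zl+dx*yb+dy*e, RT
E
python3 -m pendant '[[[0,0,-0.03],[0,0,0],0],[[0,0,-0.04],[0,0,0],0],[[0,0,-0.04],[0,0,0],0],[[0,0,-0.04],[0,0,0],0],[[0,0,-0.04],[0,0,0],0],[[0,0,-0.02],[0,0,0],0],[[0,0,0],[0,0,0],0]]'
python3 - <<'E'
from h import *
P=now();print(CLIP,e,zl,tgt(110)[0])
s,w=step(P,tgt(110),16)
p,r=P
for k in range(16): p=p+r.apply(s); r=r*R.from_rotvec(w); print(p.round(),r.apply([0,0,1]).round(2)) if k%4==3 else 0
E
```

```text
time_s: 6.83
eef_pos: [453.0, -222.7, 188.7]
tool_rot: [0.978, 0.211, 0.004, 0.004]
contact_force: [-0.0, -0.1, -1.3]
finger_gap: 20.3
grip_force: 29.7
[571.31942433 163.46788519 160.20312512] [0.76072384 0.0686506  0.645435  ] [ 0.64282275  0.05801076 -0.7638152 ] [532.42864792 159.95823413 206.41394485]
16 rows: shift m [ 0.0244 -0.0091 -0.0023] turn [-0.0373  0.027  -0.0739]
[ 517. -142.  200.] [ 0.18 -0.07 -0.98]
[553. -44. 210.] [ 0.36 -0.08 -0.93]
[558.  59. 214.] [ 0.52 -0.04 -0.86]
[532. 160. 206.] [ 0.64  0.06 -0.76]
```

```bash
python3 -m pendant '[[[0.0244,-0.0091,-0.0023],[-0.0373,0.027,-0.0739],0],[[0.0244,-0.0091,-0.0023],[-0.0373,0.027,-0.0739],0],[[0.0244,-0.0091,-0.0023],[-0.0373,0.027,-0.0739],0],[[0.0244,-0.0091,-0.0023],[-0.0373,0.027,-0.0739],0],[[0.0244,-0.0091,-0.0023],[-0.0373,0.027,-0.0739],0],[[0.0244,-0.0091,-0.0023],[-0.0373,0.027,-0.0739],0],[[0.0244,-0.0091,-0.0023],[-0.0373,0.027,-0.0739],0],[[0.0244,-0.0091,-0.0023],[-0.0373,0.027,-0.0739],0],[[0.0244,-0.0091,-0.0023],[-0.0373,0.027,-0.0739],0],[[0.0244,-0.0091,-0.0023],[-0.0373,0.027,-0.0739],0],[[0.0244,-0.0091,-0.0023],[-0.0373,0.027,-0.0739],0],[[0.0244,-0.0091,-0.0023],[-0.0373,0.027,-0.0739],0]]'
python3 -m pendant '[[[0.0244,-0.0091,-0.0023],[-0.0373,0.027,-0.0739],0],[[0.0244,-0.0091,-0.0023],[-0.0373,0.027,-0.0739],0],[[0.0244,-0.0091,-0.0023],[-0.0373,0.027,-0.0739],0],[[0.0244,-0.0091,-0.0023],[-0.0373,0.027,-0.0739],0],[[0,0,0],[0,0,0],0],[[0,0,0],[0,0,0],0]]'
python3 - <<'E'
from h import *
print(monitor.read_state()["joint_pos"].round(2));step(now(),tgt(110),1)
ims=[]
for n,cx,cy in (("scene",300,150),("top",180,170)):
    im=cams.grab_frame(n);cv2.imwrite(f"pics/{n}3.png",im)
    c=cams.get_calibration(n);o=proj(c,CLIP-60*zl).astype(int);print(n,o,"shown origin",o-[60,75])
    ims.append(cv2.resize(im[max(o[1]-75,0):o[1]+75,o[0]-60:o[0]+60],(400,500),interpolation=2)); print(max(o[1]-75,0))
cv2.imwrite("pics/v3.png",np.hstack(ims))
E
```

```text
time_s: 7.83
eef_pos: [553.7, 62.7, 205.0]
tool_rot: [0.757, 0.598, 0.196, 0.176]
contact_force: [0.6, 0.0, -2.1]
finger_gap: 20.9
grip_force: 29.7
time_s: 8.33
eef_pos: [526.9, 162.5, 196.9]
tool_rot: [0.635, 0.696, 0.25, 0.225]
contact_force: [0.4, 0.1, -1.1]
finger_gap: 20.6
grip_force: 29.7
[ 0.37 -0.37  2.39 -0.37  0.49  0.55]
1 rows: shift m [-0.003   0.0101 -0.0041] turn [-0.0152 -0.0051 -0.0006]
scene [303 134] shown origin [243  59]
59
top [176 163] shown origin [116  88]
88
```

View pics/v3.png

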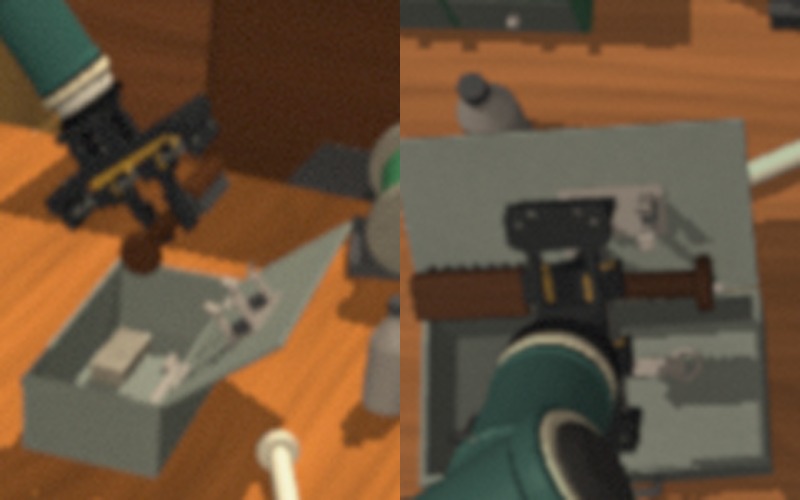

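Left shows the brush held clear of the lid: knob end face at crop (141,252), head beyond the gripper, and the clips at (215,305)–(250,325). Right shows the handle lying along the hinge line, head to the left (+y) at (470,290), knob at (706,283), and one clip visible at (645,210). I triangulate the knob to find the true hand offset.

```bash
python3 - <<'E'
from h import *
cs,ct=cams.get_calibration("scene"),cams.get_calibration("top")
S=lambda x,y:(243+x/3.3333-.35,59+y/3.3333-.35); T=lambda x,y:(116+(x-400)/3.3333-.35,88+y/3.3333-.35)
K,g=tri(cs,S(141,252),ct,T(710,283)); print("knob end",K.round(1),"gap",g)
p,r=now()
for o in (0,30.5): print("pred knob, tool offset",o,(p+r.apply([-91,0,-19-o])).round(1))
print("pred z bias",(p+r.apply([-91,0,-19])+[0,0,30.5]).round(1))
G=K+91*r.apply([1,0,0]); print("grip true",G, "diff from reported grasp pt in tool axes",r.inv().apply(G-(p+r.apply([0,0,-19]))))
# clips: check in scene first image
for q in [(0,-30),(0,30)]:
    f=CLIP+26*zl+q[1]*yb; m=CLIP-21*zl+q[1]*yb
    print("foot/mouth scene",proj(cs,f),proj(cs,m),"top",proj(ct,f),proj(ct,m))
E
python3 - <<'E'
import cv2,numpy as np
a=cv2.imread("pics/scene0.png");b=cv2.imread("pics/top0.png")
cv2.imwrite("pics/v4.png",np.hstack([cv2.resize(a[120:200,270:350],(400,400),interpolation=2),cv2.resize(b[125:175,155:205],(400,400),interpolation=2)]))
E
```

```text
knob end [503.7  72.  236.9] gap 2.577087387912688
pred knob, tool offset 0 [525.4  70.  213.8]
pred knob, tool offset 30.5 [506.1  68.1 237.3]
pred z bias [525.4  70.  244.3]
grip true [495.48632719 162.59229396 237.41080659] diff from reported grasp pt in tool axes [  4.01280064  -1.83370009 -31.48287891]
foot/mouth scene [314.79655419 158.21923217] [306.89169065 147.12312254] top [191.15678943 151.36464479] [189.41648616 157.5138094 ]
foot/mouth scene [319.8566016  150.35406181] [312.20525848 139.51811328] top [169.59180896 152.52271798] [166.95386254 158.72524495]
```

View pics/v4.png

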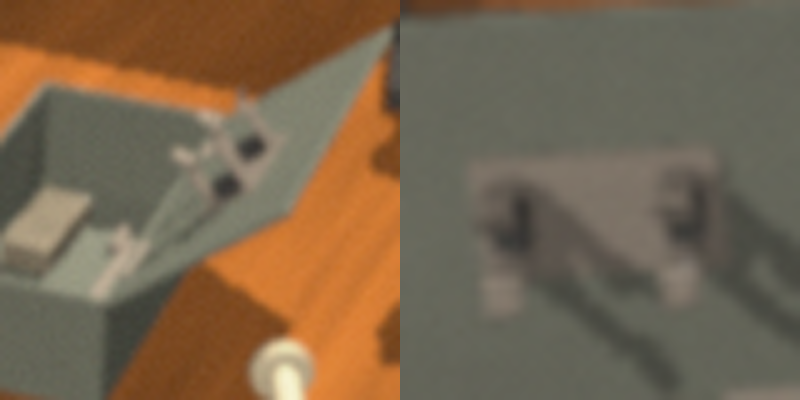

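Left (5x, origin 270,120): lower-leaf flared lips are bright at (183,155) and (210,118), with dark clip bases at (228,185) and (252,147). Right (8x, origin 155,125): the same lips are at (680,285) and (503,293). I triangulate them and compare with the predicted clip pose.

```bash
python3 - <<'E'
from h import *
cs,ct=cams.get_calibration("scene"),cams.get_calibration("top")
S=lambda x,y:(270+x/5-.4,120+y/5-.4); T=lambda x,y:(155+(x-400)/8-.45,125+y/8-.45)
M=np.c_[yb,e,zl]
Q=[]
for s,t in (((183,155),(680,285)),((210,118),(503,293))):
    q,g=tri(cs,S(*s),ct,T(*t)); Q.append(q); print(q.round(1),"gap",round(g,1),"rel CLIP in (y,e,z)",(M.T@(q-CLIP)).round(1))
v=Q[1]-Q[0]; print(np.linalg.norm(v),"yaw of y",np.arctan2(-v[0],v[1]))
for k in (-30,30): # predicted lower lip end and upper lip end
    for s in (-15,15):
        q=CLIP-21*zl+s*e+k*yb; a=proj(cs,q);b=proj(ct,q); print(k,s,((a-[270,120]+.4)*5).round(),((b-[155,125]+.45)*8+[400,0]).round())
E
```

```text
[558.1 134.2 161.4] gap 0.3 rel CLIP in (y,e,z) [-28.  -11.3 -11.2]
[553.3 193.9 160.7] gap 0.1 rel CLIP in (y,e,z) [ 32.  -11.3 -10.2]
59.964864046873345 yaw of y 0.07949584226416136
-30 -15 [169. 147.] [684. 305.]
-30 15 [204. 128.] [674. 222.]
30 -15 [196. 109.] [505. 315.]
30 15 [230.  90.] [493. 231.]
```

```bash
sed -i 's/^a=0.090/a=0.087/; s/^OFF=30.5/OFF=31/' h.py; python3 - <<'E'
from h import *
step(now(),tgt(45,-2,1),4)
E
```

```text
4 rows: shift m [-0.0011  0.002   0.0155] turn [-0.0029 -0.0015 -0.0003]
```

```bash
python3 -m pendant '[[[-0.0011,0.002,0.0155],[-0.003,-0.0015,0],0],[[-0.0011,0.002,0.0155],[-0.003,-0.0015,0],0],[[-0.0011,0.002,0.0155],[-0.003,-0.0015,0],0],[[-0.0011,0.002,0.0155],[-0.003,-0.0015,0],0],[[0,0,0],[0,0,0],0],[[0,0,0],[0,0,0],0]]'
python3 - <<'E'
from h import *
step(now(),tgt(45,-2,1),1);step(now(),tgt(25,-2,1),4)
print(now()[1].inv().apply(monitor.read_state()["contact_force"]))
E
```

```text
time_s: 8.93
eef_pos: [576.2, 160.7, 157.5]
tool_rot: [0.636, 0.691, 0.253, 0.232]
contact_force: [-0.4, -0.3, -2.1]
finger_gap: 20.4
grip_force: 29.7
1 rows: shift m [ 0.0011 -0.0009 -0.0001] turn [ 0.0003  0.0013 -0.0027]
4 rows: shift m [ 0.0003 -0.0002  0.005 ] turn [ 0.0001  0.0003 -0.0007]
[-0.23083135 -1.73396848  1.34088671]
```

```bash
python3 -m pendant '[[[0.001,-0.001,0.005],[0,0,-0.002],0],[[0,0,0.005],[0,0,0],0],[[0,0,0.005],[0,0,0],0],[[0,0,0.005],[0,0,0],0],[[0,0,0],[0,0,0],0]]'
cat > f.py <<'E'
from h import *
s=monitor.read_state();p,r=now();print("tool force",r.inv().apply(s["contact_force"]).round(1),"torque",r.inv().apply(s["ft_torque"]).round(2),"rel to home (x,y,z)",r.inv().apply(p-tgt(0,-2,1)[0]).round(1))
E
python3 f.py
```

```text
time_s: 9.35
eef_pos: [587.9, 164.1, 141.9]
tool_rot: [0.634, 0.692, 0.254, 0.233]
contact_force: [0.4, 0.2, -1.6]
finger_gap: 20.9
grip_force: 29.7
tool force [ 0.1 -0.7  1.5] torque [ 0.5  -0.04 -0.08] rel to home (x,y,z) [  1.3  -0.  -25.2]
```

```bash
python3 -m pendant '[[[0,0,0.004],[0,0,0],0],[[0,0,0.004],[0,0,0],0],[[0,0,0],[0,0,0],0]]'|grep gap; python3 f.py
```

```text
finger_gap: 20.7
tool force [-0.3  0.1 -0.2] torque [ 0.33 -0.09 -0.11] rel to home (x,y,z) [  1.6   1.2 -17.5]
```

```bash
python3 -m pendant '[[[0,0,0.003],[0,0,0],0],[[0,0,0.003],[0,0,0],0],[[0,0,0],[0,0,0],0]]'|grep gap; python3 f.py
```

```text
finger_gap: 20.6
tool force [-0.6  1.7  0.5] torque [ 0.16 -0.13 -0.2 ] rel to home (x,y,z) [  1.8   1.9 -12.1]
```

```bash
python3 -m pendant '[[[0,0,0.003],[0,0,0],0],[[0,0,0.003],[0,0,0],0],[[0,0,0],[0,0,0],0]]'|grep gap; python3 f.py
```

```text
finger_gap: 20.9
tool force [-0.1  2.1  4.9] torque [ 0.03 -0.12 -0.15] rel to home (x,y,z) [ 1.7  1.6 -5.9]
```

```bash
python3 -m pendant '[[[0,0,0.003],[0,0,0],0],[[0,0,0.003],[0,0,0],0],[[0,0,0],[0,0,0],0]]'|grep gap; python3 f.py
```

```text
finger_gap: 20.2
tool force [-0.4  2.6  4.3] torque [-0.11 -0.09 -0.18] rel to home (x,y,z) [1.7 1.3 0.6]
```

```bash
python3 -m pendant '[[[0,0,0.002],[0,0,0],0],[[0,0,0.001],[0,0,0],0],[[0,0,0],[0,0,0],0]]'|grep gap; python3 f.py
python3 - <<'E'
from h import *
ims=[]
for n in ("scene","top"):
    im=cams.grab_frame(n);cv2.imwrite(f"pics/{n}5.png",im)
    c=cams.get_calibration(n);o=proj(c,CLIP).astype(int);print(n,"origin",o-[40,50])
    ims.append(cv2.resize(im[o[1]-50:o[1]+50,o[0]-40:o[0]+40],(400,500),interpolation=2))
cv2.imwrite("pics/v5.png",np.hstack(ims))
E
```

```text
finger_gap: 21.0
tool force [ -0.4  -1.3 -20.3] torque [ 0.47 -0.06 -0.15] rel to home (x,y,z) [1.5 1.6 2.3]
scene origin [273  98]
top origin [139 105]
```

View pics/v5.png

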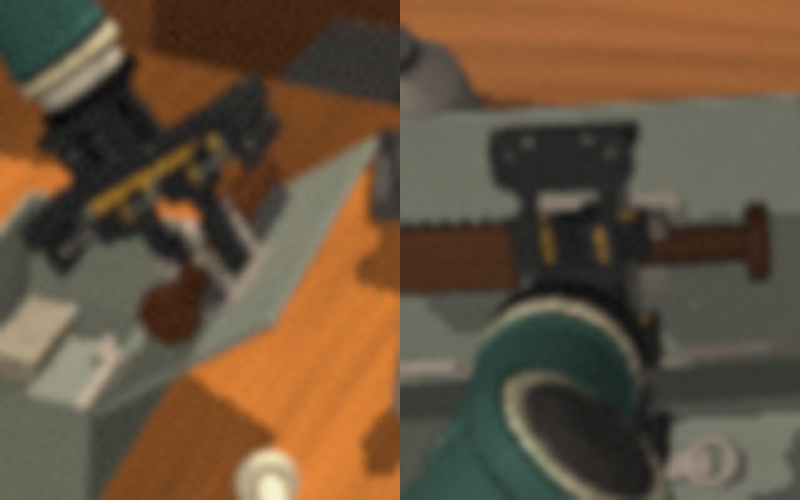

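```bash
python3 - <<'E'
from h import *
cs,ct=cams.get_calibration("scene"),cams.get_calibration("top")
S=lambda x,y:(273+x/5-.4,98+y/5-.4); T=lambda x,y:(139+(x-400)/5-.4,105+y/5-.4)
K,g=tri(cs,S(170,308),ct,T(766,243)); M=np.c_[yb,e,zl]; print(K,g,"knob end rel CLIP (y,e,z), want -91,0,0:",M.T@(K-CLIP))
p,r=now(); print("knob in tool frame, rel reported grasp",r.inv().apply(K-p)+[0,0,19])
# lid plane check from -y free corner / hinge corner in scene crop
for n,q in [("free corner",HINGE+150*e-145*yb),("hinge corner",HINGE-145*yb)]: print(n,((proj(cs,q)-[273,98])*5).round(),((proj(ct,q)-[139,105])*5+[400,0]).round())
E
```

```text
[581.63526145  76.10121408 162.78857605] 4.940292211815271 knob end rel CLIP (y,e,z), want -91,0,0: [-87.80406289   3.78856697  -0.18352241]
knob in tool frame, rel reported grasp [-87.26097264   1.42278365 -33.53176579]
free corner [258. 315.] [804.  99.]
hinge corner [ 80. 407.] [823. 352.]
```

The handle lies between the leaves, with the head at +y (top crop, left) and the knob at (760,243). The force went from pull-in (+5 N, snapped over) to a 20 N stop. I press slightly more, then let go and retreat.

```bash
python3 -m pendant '[[[0,0,0.001],[0,0,0],0],[[0,0,0],[0,0,0],0]]'|grep gap; python3 f.py
```

```text
finger_gap: 20.2
tool force [ -0.3  -2.1 -27.5] torque [ 0.64 -0.16 -0.07] rel to home (x,y,z) [1.5 1.6 2.8]
```

```bash
python3 -m pendant '[[[0,0,-0.002],[0,0,0],0],[[0,0,0],[0,0,0],0.5],[[0,0,0],[0,0,0],0.5],[[0,0,0],[0,0,0],0.5],[[0,0,0],[0,0,0],0.5],[[0,0,-0.01],[0,0,0],0.5],[[0,0,-0.02],[0,0,0],0.5],[[0,0,-0.03],[0,0,0],0.5],[[0,0,-0.04],[0,0,0],0.5],[[0,0,-0.04],[0,0,0],0.5],[[0,0,0],[0,0,0],0.5]]'; python3 f.py
python3 - <<'E'
from h import *
ims=[]
for n in ("scene","top"):
    im=cams.grab_frame(n);cv2.imwrite(f"pics/{n}6.png",im)
    c=cams.get_calibration(n);o=proj(c,CLIP).astype(int);print(n,"origin",o-[40,50])
    ims.append(cv2.resize(im[o[1]-50:o[1]+50,o[0]-40:o[0]+40],(400,500),interpolation=2))
cv2.imwrite("pics/v6.png",np.hstack(ims))
E
```

```text
time_s: 11.78
eef_pos: [516.2, 158.9, 237.0]
tool_rot: [0.633, 0.69, 0.26, 0.235]
contact_force: [1.4, -0.2, 2.0]
finger_gap: 43.6
grip_force: 0.0
tool force [-0.3  2.3 -0.6] torque [ 0.34 -0.02 -0.04] rel to home (x,y,z) [   3.     8.5 -144.2]
scene origin [273  98]
top origin [139 105]
```

View pics/v6.png

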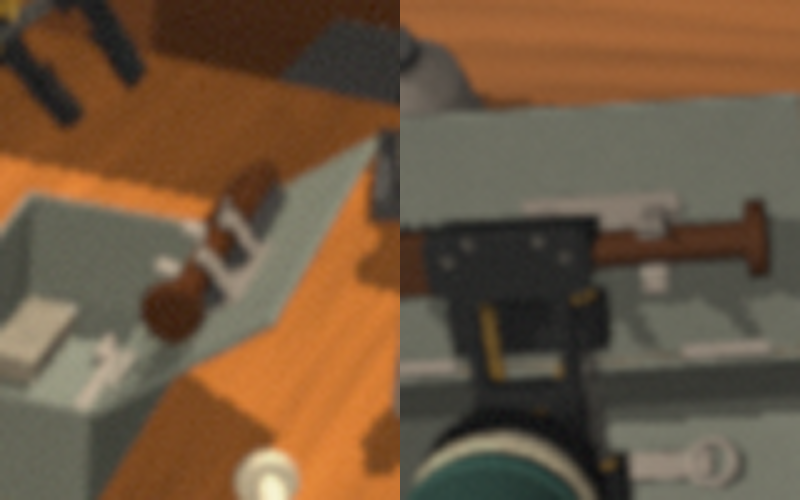

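The brush sits in both clips with the leaves closed over the handle on either side of the grip point, head to +y and knob clear. The fingers are free. Now I plan the lid push from behind its -y half, with closed fingers pointing down.

```bash
cat >> h.py <<'E'
def Q(dx,yo,z): return HINGE*[1,1,0]+dx*xb+yo*yb+np.array([0,0,z-OFF]), ax(yb,[0,0,-1])
E
python3 - <<'E'
from h import *
c=cams.get_calibration("top")
print("cabinet front bottom",onz(c,np.array((205,151))*.64,0)); 
for z in (80,120,150): print("front top if z",z,onz(c,np.array((205,121))*.64,z))
P=now(); W=Q(185,-70,245); print(W[0]); s,w=step(P,W,8)
p,r=P
for k in range(8): p=p+r.apply(s); r=r*R.from_rotvec(w); print((p-OFF*r.apply([0,0,1])).round()) if k%2 else 0
E
```

```text
cabinet front bottom [824.3599713  370.20668669   0.        ]
front top if z 80 [848.53542683 348.78564294  80.        ]
front top if z 120 [825.47600955 334.25467494 120.        ]
front top if z 150 [808.18144659 323.35644894 150.        ]
[716.38262937 135.83945179 214.        ]
8 rows: shift m [-0.005   0.0224  0.0118] turn [ 0.0887 -0.0003  0.0001]
[551. 151. 267.]
[607. 146. 269.]
[663. 141. 262.]
[716. 136. 245.]
```

```bash
python3 -m pendant '[[[-0.005,0.0224,0.0118],[0.0887,0,0],0],[[-0.005,0.0224,0.0118],[0.0887,0,0],0],[[-0.005,0.0224,0.0118],[0.0887,0,0],0],[[-0.005,0.0224,0.0118],[0.0887,0,0],0],[[-0.005,0.0224,0.0118],[0.0887,0,0],0],[[-0.005,0.0224,0.0118],[0.0887,0,0],0],[[-0.005,0.0224,0.0118],[0.0887,0,0],0],[[-0.005,0.0224,0.0118],[0.0887,0,0],0],[[0,0,0],[0,0,0],0],[[0,0,0],[0,0,0],0]]'
python3 - <<'E'
from h import *
print(now()[1].as_matrix().round(3)); step(now(),Q(185,-70,245),1);step(now(),Q(185,-70,155),4)
E
```

```text
time_s: 12.72
eef_pos: [715.9, 133.8, 197.9]
tool_rot: [0.676, 0.737, -0.008, -0.007]
contact_force: [-0.1, -0.9, -0.1]
finger_gap: 0.2
grip_force: 0.0
[[-0.086  0.996 -0.021]
 [ 0.996  0.086 -0.003]
 [-0.002 -0.021 -1.   ]]
1 rows: shift m [ 0.0019  0.0004 -0.0162] turn [-0.021   0.0015 -0.0008]
4 rows: shift m [0.0005 0.0004 0.0185] turn [-0.0052  0.0004 -0.0002]
```

```bash
python3 -m pendant '[[[0.0005,0.0004,0.0185],[-0.0052,0,0],0],[[0.0005,0.0004,0.0185],[-0.0052,0,0],0],[[0.0005,0.0004,0.0185],[-0.0052,0,0],0],[[0.0005,0.0004,0.0185],[-0.0052,0,0],0],[[0,-0.02,0],[0,0,0],0],[[0,-0.02,0],[0,0,0],0],[[0,0,0],[0,0,0],0]]'
python3 -m pendant '[[[0,-0.01,0],[0,0,0],0],[[0,-0.01,-0.001],[0,0,0],0],[[0,-0.01,-0.003],[0,0,0],0],[[0,-0.01,-0.004],[0,0,0],0],[[0,0,0],[0,0,0],0]]'
python3 - <<'E'
from h import *
p,_=now(); d=p-HINGE; print("dx",d@xb,"yo",d@yb,"z",p[2]+OFF)
E
```

```text
time_s: 13.3
eef_pos: [672.5, 133.6, 134.4]
tool_rot: [0.675, 0.738, 0.004, 0.004]
contact_force: [-0.4, -0.7, 0.2]
finger_gap: 0.8
grip_force: 0.0
time_s: 13.72
eef_pos: [651.2, 131.6, 156.0]
tool_rot: [0.675, 0.737, 0.019, 0.017]
contact_force: [17.7, 0.7, 16.1]
finger_gap: 0.6
grip_force: 9.7
dx 119.67912447901085 yo -68.60149957234339 z 187.0210888106069
```

```bash
python3 - <<'E'
from h import *
s=monitor.read_state(); print(s["joint_pos"].round(3),s["dq"].round(2),s["contact_force"].round(1),s["ft_torque"].round(2),s["eef_pos"].round(1),now()[1].as_matrix().round(3))
E
python3 -m pendant '[[[0,0,0],[0,0,0],0],[[0,0,0],[0,0,0],0]]'
```

```text
[ 0.164  0.245  1.726 -0.003  1.12   0.077] [-0.    0.02 -0.01  0.   -0.   -0.  ] [17.7  0.7 16.1] [-0.05 -2.42  0.02] [651.2 131.6 156. ] [[-0.088  0.995  0.05 ]
 [ 0.996  0.088  0.005]
 [ 0.001  0.05  -0.999]]
time_s: 13.88
eef_pos: [651.9, 131.6, 155.4]
tool_rot: [0.675, 0.737, 0.019, 0.017]
contact_force: [18.3, 0.6, 16.6]
finger_gap: 0.5
grip_force: 10.0
```

The edge has lifted a little but is stuck to the finger by friction, dragging the tool up instead of sliding. I back off, go lower, and then follow the edge's arc instead of pushing level.

```bash
python3 -m pendant '[[[0,0.007,0],[0,0,0],0],[[0,0.007,0],[0,0,0],0],[[0,0.01,0],[0,0,0],0],[[0,0.01,0],[0,0,0],0],[[0,0.01,0],[0,0,0],0],[[0,0,0],[0,0,0],0],[[0,0,0],[0,0,0],0]]'
python3 - <<'E'
from h import *
p,r=now(); d=p-HINGE; print("dx",d@xb,"yo",d@yb,"z",p[2]+OFF,r.apply([0,0,1]).round(3)); step(now(),Q(150,-70,140),3)
E
```

```text
time_s: 14.47
eef_pos: [681.3, 134.2, 142.2]
tool_rot: [0.675, 0.738, 0.005, 0.005]
contact_force: [-1.1, -0.2, -0.7]
finger_gap: 0.5
grip_force: 0.0
dx 149.90413411215422 yo -68.55627253635491 z 173.16760321107188 [ 0.013  0.001 -1.   ]
3 rows: shift m [-0.0005 -0.0001  0.0111] turn [0.0044 0.     0.0004]
```

```bash
python3 -m pendant '[[[0,0,0.011],[0.0044,0,0],0],[[0,0,0.011],[0.0044,0,0],0],[[0,0,0.011],[0.0044,0,0],0],[[0,-0.008,0],[0,0,0],0],[[0,-0.008,-0.002],[0,0,0],0],[[0,-0.009,-0.008],[0,0,0],0],[[0,-0.009,-0.008],[0,0,0],0],[[0,-0.009,-0.008],[0,0,0],0],[[0,-0.009,-0.005],[0,0,0],0],[[0,-0.009,-0.005],[0,0,0],0],[[0,-0.009,-0.005],[0,0,0],0]]'
python3 - <<'E'
from h import *
p,r=now(); d=p-HINGE; print("dx",d@xb,"yo",d@yb,"z",p[2]+OFF,r.apply([0,0,1]).round(3))
E
```

```text
time_s: 15.38
eef_pos: [612.1, 127.7, 152.4]
tool_rot: [0.675, 0.738, 0.001, 0.002]
contact_force: [4.2, -1.8, -0.7]
finger_gap: 0.6
grip_force: 1.5
dx 80.38495169676165 yo -69.0799862764048 z 183.3668323968496 [ 0.005 -0.    -1.   ]
```

```bash
python3 -m pendant '[[[0,-0.0095,-0.0035],[0,0,0],0],[[0,-0.0095,-0.0035],[0,0,0],0],[[0,-0.0095,-0.0035],[0,0,0],0],[[0,-0.01,-0.002],[0,0,0],0],[[0,-0.01,-0.002],[0,0,0],0],[[0,-0.008,-0.001],[0,0,0],0],[[0,-0.006,0],[0,0,0],0],[[0,-0.004,0],[0,0,0],0],[[0,0,0],[0,0,0],0]]'
cat > g.py <<'E'
from h import *
p,r=now(); d=p-HINGE; s=monitor.read_state();print("dx",(d@xb).round(1),"yo",(d@yb).round(1),"z",(p[2]+OFF).round(1),s["contact_force"].round(1),s["time_s"])
E
python3 g.py
```

```text
time_s: 16.13
eef_pos: [544.5, 122.4, 166.2]
tool_rot: [0.675, 0.738, 0.0, 0.0]
contact_force: [0.2, 0.2, 1.1]
finger_gap: 0.4
grip_force: 0.0
dx 12.6 yo -68.5 z 197.2 [0.2 0.2 1.1] 16.1333
```

```bash
python3 -m pendant '[[[0,0.01,0],[0,0,0],0],[[0,0.01,-0.01],[0,0,0],0],[[0,0,-0.03],[0,0,0],0],[[0,0,-0.04],[0,0,0],0],[[0,0,-0.04],[0,0,0],0],[[0,0,-0.03],[0,0,0],0],[[0,0,0],[0,0,0],0],[[0,0,0],[0,0,0],0],[[0,0,0],[0,0,0],0],[[0,0,0],[0,0,0],0],[[0,0,0],[0,0,0],0],[[0,0,0],[0,0,0],0]]' | grep eef
python3 - <<'E'
from h import *
for n in ("scene","top"):
    c=cams.get_calibration(n); im=cams.grab_frame(n); cv2.imwrite(f"pics/{n}8.png",im); i0=cv2.imread(f"pics/{n}0.png")
    def px(I,q): u=proj(c,q).round().astype(int); return I[u[1]-1:u[1]+2,u[0]-1:u[0]+2].mean((0,1)).round().astype(int).tolist()
    for nm,q in [("open lid pt",HINGE+130*e-100*yb),("open lid pt+",HINGE+130*e+100*yb),("shut top",HINGE-110*xb-60*yb+[0,0,6]),("shut top+",HINGE-110*xb+60*yb+[0,0,6]),("shut c",HINGE-75*xb-90*yb+[0,0,6]),("shut c+",HINGE-75*xb+90*yb+[0,0,6]),("upright pt",HINGE+110*zb-110*yb)]: print(n,nm,px(i0,q),px(im,q))
E
python3 g.py
```

```text
eef_pos: [564.8, 123.9, 314.6]
scene open lid pt [109, 127, 126] [50, 120, 206]
scene open lid pt+ [107, 127, 127] [31, 73, 124]
scene shut top [65, 76, 74] [48, 61, 74]
scene shut top+ [81, 95, 94] [121, 141, 140]
scene shut c [129, 157, 173] [31, 47, 67]
scene shut c+ [86, 99, 99] [121, 141, 140]
scene upright pt [86, 99, 98] [120, 140, 139]
top open lid pt [90, 101, 100] [54, 96, 153]
top open lid pt+ [91, 103, 103] [81, 91, 62]
top shut top [98, 110, 110] [73, 82, 81]
top shut top+ [100, 117, 127] [76, 86, 59]
top shut c [83, 94, 96] [95, 107, 106]
top shut c+ [68, 76, 76] [80, 90, 61]
top upright pt [86, 97, 97] [60, 106, 171]
dx 33.2 yo -68.7 z 346.4 [ 0.6 -0.4 -0.5] 17.2333
```

```bash
python3 -m pendant '[[[-0.02,0,0],[0,0,0],0],[[-0.03,0,0],[0,0,0],0],[[-0.03,0,0],[0,0,0],0],[[-0.03,0,0],[0,0,0],0],[[-0.03,0,0],[0,0,0],0],[[-0.03,0,0],[0,0,0],0],[[-0.03,0,0],[0,0,0],0],[[-0.03,0,0],[0,0,0],0],[[-0.03,0,0],[0,0,0],0],[[-0.03,0,0],[0,0,0],0],[[-0.03,0,0],[0,0,0],0],[[-0.02,0,0],[0,0,0],0]]' | grep eef
python3 -m pendant '[[[0,0,0],[0,0,0],0],[[0,0,0],[0,0,0],0],[[0,0,0],[0,0,0],0],[[0,0,0],[0,0,0],0],[[0,0,0],[0,0,0],0],[[0,0,0],[0,0,0],0],[[0,0,0],[0,0,0],0],[[0,0,0],[0,0,0],0],[[0,0,0],[0,0,0],0],[[0,0,0],[0,0,0],0],[[0,0,0],[0,0,0],0],[[0,0,0],[0,0,0],0]]' | grep time
cat > k.py <<'E'
from h import *
for n in ("scene","top"):
    c=cams.get_calibration(n); im=cams.grab_frame(n); cv2.imwrite(f"pics/{n}9.png",im)
    Z=lambda dx,y,z: proj(c,HINGE+dx*xb+y*yb+[0,0,z]).round().astype(int)
    for z in (6,):
        print(n); 
        for dx in (-15,-45,-75,-105,-135): print([im[Z(dx,y,z)[1],Z(dx,y,z)[0]].tolist() for y in (-120,-60,0,60,120)])
E
python3 k.py
```

```text
eef_pos: [595.1, -217.4, 316.0]
time_s: 19.23
scene
[[133, 157, 157], [134, 155, 155], [133, 155, 154], [135, 156, 156], [132, 155, 154]]
[[136, 157, 157], [135, 158, 157], [135, 158, 156], [138, 161, 161], [138, 161, 159]]
[[135, 159, 158], [138, 160, 159], [136, 160, 159], [139, 162, 161], [137, 161, 160]]
[[134, 156, 157], [137, 161, 159], [135, 158, 157], [137, 160, 160], [138, 160, 162]]
[[133, 157, 156], [135, 158, 162], [132, 154, 154], [36, 38, 38], [88, 99, 100]]
top
[[109, 123, 124], [108, 123, 122], [108, 123, 122], [108, 123, 123], [109, 123, 122]]
[[108, 123, 122], [109, 124, 123], [108, 123, 121], [112, 127, 126], [111, 127, 126]]
[[108, 123, 122], [111, 126, 125], [112, 127, 126], [114, 130, 129], [115, 130, 128]]
[[109, 122, 122], [111, 125, 125], [113, 127, 127], [113, 129, 128], [113, 129, 128]]
[[108, 122, 122], [112, 126, 124], [112, 127, 127], [112, 127, 126], [115, 131, 130]]
```

```bash
python3 - <<'E'
from h import *
c=cams.get_calibration("top"); im=cv2.imread("pics/top9.png"); i0=cv2.imread("pics/top0.png")
hsv=cv2.cvtColor(im,cv2.COLOR_BGR2HSV); m=((hsv[...,1]<45)&(hsv[...,2]>100)).astype(np.uint8)
o=proj(c,HINGE-75*xb).astype(int); n,l,st,_=cv2.connectedComponentsWithStats(cv2.morphologyEx(m,cv2.MORPH_OPEN,np.ones((3,3))))
k=(l==l[o[1],o[0]]).astype(np.uint8); cnt=max(cv2.findContours(k,0,1)[0],key=cv2.contourArea); b=cv2.boxPoints(cv2.minAreaRect(cnt)); print(st[l[o[1],o[0]]],b.round(1).tolist())
for q in b: w=onz(c,q,96)-HINGE; print("dx,y",(w@xb).round(1),(w@yb).round(1))
cs=cams.get_calibration("scene"); s=cv2.imread("pics/scene9.png")
# vertical profile in scene down the front face at -y front corner: lid top -> lid edge -> box side
for y in (-144,):
    for z in range(110,60,-4): 
        u=proj(cs,HINGE-75*xb-146*yb+[0,0,z-90]).round().astype(int); print(z,s[u[1],u[0]].tolist(),end=" ")
print()
d=cv2.absdiff(im,i0).max(2)>40; d[:]=cv2.morphologyEx(d.astype(np.uint8),cv2.MORPH_OPEN,np.ones((3,3)))
n,l,st,ce=cv2.connectedComponentsWithStats(d.astype(np.uint8))
for i in range(1,n):
    if st[i,4]>25: print("top diff",st[i].tolist(),onz(c,ce[i],20)[:2].round())
E
```

```text
[ 122  174  103   58 5258] [[118.69999694824219, 179.5], [222.1999969482422, 172.89999389648438], [225.5, 225.6999969482422], [122.0999984741211, 232.1999969482422]]
dx,y 2.3 154.3
dx,y 5.9 -141.3
dx,y -146.8 -144.9
dx,y -149.6 140.7
110 [136, 159, 158] 106 [134, 157, 157] 102 [136, 158, 157] 98 [129, 150, 149] 94 [109, 127, 126] 90 [90, 108, 106] 86 [89, 102, 100] 82 [85, 100, 100] 78 [85, 100, 98] 74 [90, 103, 103] 70 [86, 100, 99] 66 [87, 101, 99] 62 [86, 100, 100] 
top diff [333, 24, 17, 13, 150] [1089. -326.]
top diff [350, 39, 49, 21, 276] [1015. -433.]
top diff [347, 47, 17, 16, 133] [ 986. -360.]
top diff [401, 51, 20, 16, 172] [ 992. -557.]
top diff [368, 63, 4, 11, 39] [ 944. -413.]
top diff [403, 64, 11, 6, 59] [ 954. -542.]
top diff [20, 68, 415, 316, 39576] [293. -71.]
top diff [378, 70, 6, 8, 38] [ 927. -448.]
top diff [393, 71, 20, 19, 233] [ 905. -521.]
top diff [113, 125, 150, 60, 5758] [623. 188.]
top diff [408, 165, 7, 10, 44] [ 597. -526.]
top diff [447, 169, 11, 6, 49] [ 594. -650.]
top diff [392, 170, 15, 5, 54] [ 586. -490.]
top diff [471, 170, 7, 11, 39] [ 586. -719.]
top diff [124, 177, 98, 54, 1956] [486. 255.]
top diff [394, 185, 27, 10, 129] [ 538. -509.]
top diff [401, 201, 10, 7, 54] [ 487. -503.]
top diff [177, 215, 6, 12, 66] [415. 176.]
top diff [422, 228, 52, 65, 1814] [ 316. -609.]
top diff [412, 313, 35, 21, 342] [ 151. -531.]
top diff [433, 319, 25, 65, 672] [  83. -584.]
top diff [206, 354, 27, 25, 404] [17. 40.]
top diff [334, 368, 65, 16, 804] [   5. -358.]
top diff [403, 372, 35, 9, 176] [  14. -504.]
top diff [206, 375, 40, 9, 219] [-15.  17.]
top diff [421, 381, 22, 3, 60] [  -3. -537.]
```

```bash
python3 -c "
from h import *
print(sign_off())"
```

```text
the job is handed in; nothing more can be done
None
```

The brush is clipped into the lid with its head towards +y and let go. I pushed the lid past upright, it fell shut by itself, and the job is handed in at about 19 s; I did not separately re-measure the bystanders' positions afterwards.

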